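# Press the slide carrier under the hold-down spring and start the reader

### The job

Load the small benchtop reader: with a fingertip, press the orange slide carrier down hard on its sprung track floor and, keeping it pressed, push it along the track under the dark entry bar and the blue leaf spring until its nose is fully home against the reader's head. Then press the green start button on the head right down and let it come back up. Do not lift the carrier off its track, and leave the bottles, vials and boxes around it where they stand.

Things in the scene. Friction and masses are not known exactly. Their poses are not given: they have to be found in the camera images.
- reader: Cream benchtop reader, fixed, placed and turned anew each time. Origin on the table straight below the middle of its entry bar; x = loading direction, towards its head; z up. Open slick track (friction about 0.25) along x from -160 to +60 mm, 54 mm wide between 10 mm thick walls, their tops 36 mm above the table; deck outside them 20 mm high, to 60 mm either side.
- entry_bar (a point): Middle of the underside of the dark rigid steel bar across the track, 42 mm above the table at x = 0 of the reader. The bar is 10 mm thick along x and its top is 60 mm above the table, on posts 37 to 47 mm either side.
- leaf_spring (a point): Point of the blue leaf spring, as it rests, that rides on the carrier: 35 mm along the reader's x, 34 mm above the table. The leaf is 34 mm wide, slopes down from the bar to here, then turns up; it gives way upwards when the nose comes under it and then presses down with 3 to 6 N.
- head_stop (a point): End stop of the track, on the front face of the reader's head: 60 mm along the reader's x, 40 mm above the table. The head runs from +60 to +200 mm, is 180 mm wide and 85 mm high.
- carrier: Orange carrier, loose in the track, 120 x 50 x 14 mm, 150 g. Origin: centre of its underside, 32 mm up at the start (top 4 mm too high for the bar), 72 to 95 mm before the reader's origin; x to its nose, as the reader's. Home: origin at x = 0 of the reader; let go there, it stays clamped between floor and bar. A 10 mm high rib crosses it at x -20 to -12 mm.
- finger_rest (a point): Centre of the flat finger rest on top of the carrier, with black grip lines, behind the rib: 40 mm behind the carrier's origin, 14 mm above its underside. The rest is 40 mm long along x and 50 mm wide; a fingertip here presses down and pushes forward against the rib, whose rear face is 20 mm ahead. With the carrier home the rib's front is 7 mm short of the bar.
- lift_floor (a joint): How far the black sprung floor under the carrier has sunk, in m: 0 raised, 0.009 at the bottom stop. A push of about 6 N starts it, about 14 N takes it to the bottom. The carrier clears the entry bar above 0.004; the middle of the room is 0.0065. The floor stays level wherever it is pressed, and is under the whole carrier until its last 15 mm of nose.
- start_button_top (a point): Centre of the top of the round green start button, 32 mm in diameter, on top of the reader's head: 140 mm along the reader's x, 107 mm above the table.
- start_button (a joint): How far the start button is pressed, in m: 0 up, 0.006 fully down (about 5 N); springs back.
- orange_jar: Bystander: orange jar, 64 mm in diameter, 75 mm high, beside the track on the side of the reader's +y. Origin under its centre.
- black_vial: Bystander: black vial, 22 mm in diameter, 36 mm high, beside the track on the side of the reader's +y. Origin under its centre.
- blue_vial: Bystander: small white vial with blue cap, 24 mm in diameter, 45 mm high, beside the bridge on the side of the reader's -y. Origin under its centre.
- note_block: Bystander: yellow note block, 75 x 75 x 30 mm, beside the track on the side of the reader's -y. Origin under its centre.
- white_bottle: Bystander: white bottle with red cap, 60 mm in diameter, 110 mm high, to the left. Origin under its centre.
- beaker: Bystander: glass beaker, 64 mm in diameter, 80 mm high, at the back. Origin under its centre.
- wipe_box: Bystander: cardboard box, 110 x 70 x 60 mm, to the right. Origin under its centre.
There are look-alikes about, which are no part of the job. What is shaped like the carrier but pink or purple is not meant.

How it is judged:
On the way, in this order (a step that is already met when the one before it is completed fails the run):
1. the carrier's nose passes under the bar and spring while the fingers press on it (x of carrier in the frame of reader between -0.05 and -0.008 m and value of joint lift_floor above 0.003 m and contact force between the fingers and carrier above 4 N), for 0.05 s.
2. the carrier is fully home against the head (x of carrier in the frame of reader above -0.004 m and z of carrier in the frame of reader below 0.035 m and angle between carrier's own z axis and vertical below 0.08 rad), for 0.2 s.
3. with the carrier home, the start button is pressed down (all of step 2 and value of joint start_button above 0.0045 m), for 0.05 s.
At the end, for the whole second after the job is handed in: The carrier lies under the entry bar and leaf spring, its nose within 4 mm of the head, level within 0.08 rad and at rest (underside less than 35 mm above the table); the start button, pressed at least 4.5 mm after the carrier was home, is back up (all of step 2 and linear speed of carrier below 0.02 m/s and value of joint start_button below 0.0015 m); the robot touches nothing.
It fails at once if the carrier is lifted off its track (underside more than 45 mm above the table) (z of carrier in the frame of reader above 0.045 m).
It fails at once if a bottle, vial or box around the job is disturbed (moved over 20 mm) (distance of any of orange_jar, black_vial, blue_vial, note_block, white_bottle, beaker, wipe_box from where it was at the start of the episode above 0.02 m).
It also fails if it takes over 42 s, if anything falls off the work surface, if the arm or the gripper's body presses on something with over 40 N, if the wrist force passes 120 N, or if a joint passes its speed limit or range.

### The arm

A 6-joint arm with a two-finger parallel gripper is mounted at the origin on the work surface. World frame = base frame: x ahead of the robot, y to its left, z up, the work surface at z = 0. Lengths are in m, angles in rad, forces in N, time in s.
With the tool pointing down it reaches from about 0.375 to 0.975 m from the base axis. Payload 3.8 kg.
Tool frame: the origin (TCP) lies at the very end of the fingers, on their centre line; the grasp point (between the pads) lies 19 mm behind it; z points along the fingers, y is the line along which they close (so a half turn about z gives the same grasp; the last joint's range is limited). The gripper opens to 88 mm and grips with 3 to 60 N. Pads are 18 mm wide; open, the fingers measure 123 mm over their backs; the gripper's body (75 mm by 187 mm) begins 45 mm behind the grasp point.
Start: joints at [1.113, 0.264, 1.604, -0, 1.274, -0.037], TCP at [0.276, 0.616, 0.239] pointing down, gripper open.
Joint ranges: [-2.63, 2.63], [-0.94, 2.18], [0.31, 2.57], [-1.31, 4.45], [0, 2.66], [-2.55, 2.55]. Speed limits (rad/s): [2.57, 2.57, 3.14, 3.14, 3.14, 3.14].

### API

Orientations are given as a 3x3 rotation matrix whose columns are the frame's x, y, z axes.
In Python, from bench import ctrl, camera, job_done, models gives the robot as it stands.
- The arm moves only by the shell command python3 -m pendant 'ROWS' [FORCE]. ROWS is JSON, a list of rows, each an object with "turn": the turn, a rotation vector about the tool's x, y, z in degrees, a list of three; "translation": the shift along the tool's x, y, z in mm, a list of three; "hand": the opening, from 0 (shut) to 1 (fully open). In form: [{"turn": [ax, ay, az], "translation": [tx, ty, tz], "hand": hand}, ...]. A call has 1 to 5 rows; each row shifts and turns the commanded pose from where the row before left it, along the tool's axes as they then stand; what a row does not reach is not made up. A row lasts 1/8 s, in which the tool goes at most 62.5 mm and 10.7 degrees, less where a joint would pass 70% of its speed; a pose out of reach is approached as far as the arm can. A call is refused whole if a number of a shift passes 62.5 or a number of a turn 10.7, either way. A call with a gripper value outside its range is refused whole. The fingers move at their own pace and stop on an object; FORCE is the grip in N (left out, the last holds). Time passes only in rows, so rows that do not move let the fingers close. It gives the time, the measured TCP pose, the force, the opening and the grip force at its end, in the units of the state.
- ctrl.observe(): the state, without advancing time (a new reading comes with each control period).
- camera(name): name is "scene" or "top" or "wrist"; returns a dict with "color" (384x512x3 uint8, blue, green, red), "vfov" (degrees; the focal length in pixels is half the picture's height over the tangent of half this angle, whatever the lens; pixels are square), "cx", "cy" (the principal point, pixels), "extrinsics" (4x4, takes a point from camera to world coordinates); the wrist camera has in their place "mount" (4x4, takes a point from camera to tool coordinates, whose origin is the TCP and whose axes are the flange's). Camera axes: x right, y down, z forward; pixel columns grow to the right and rows downward; lengths in m; the calibration is good to about 2 mm. A picture is of the moment at which its call begins: read the wrist's pose just before it. There is no depth.
- job_done(): hands the job in; it is judged then, once.
Trained networks look in the newest picture that a camera, given by its name, has taken for a name from the list of things; names that differ only in an ending like _2 or _b are one class to them, and where a whole thing is asked for, a point or a joint stands for the part that bears it (a point fixed in the world has none). Each returns a list of dicts, best first, with "confidence" (0 to 1); they miss things now and then, are a little off and sometimes report something else, mostly with a low value. They report only what shows in the picture. A call takes as long as a camera call. They do not tell look-alikes from the thing itself.
- models.spot_in(camera, label): "location" ([x, y, z] in m, in world coordinates, good to about 4 mm: the middle of the surface that is visible of it).
- models.cut_out(camera, label): "pixels" (384x512 bool, what is visible of it).
- models.landmark_of(camera, label): "location" ([x, y, z] in m, in world coordinates, good to about 4 mm: a listed point, or the origin of a listed thing).
The state is a dict: "t": time; "joint_positions": joint angles; "joint_vel": joint speeds; "tau": joint torques, N m; "eef_pos": TCP position; "eef_rot": TCP orientation; "contact_force": force on the tool from outside, world axes, zero at the start; "wrist_torque": the same for the moment, N m; "gripper_width": finger opening in m; "grasp_force": force on a finger pad.
Only numpy, scipy, OpenCV 4.12 (cv2) and the standard library are available. Lean on these libraries where they do the work, as an engineer would, in place of code of your own. Each camera call takes 0.05 s, during which the arm holds its last target. There are 200 camera calls.

## Working session

There is one attempt and no reset: what is moved stays moved. The work goes in short steps, Python scripts to look and compute and a shell command to move; the robot and the scene stay as the last step left them, time stands still between calls to the robot, and variables do not carry over. Pictures are saved under pics/ and viewed, at most 10 in all, crops included, and the job is handed in when it is done.

```bash
ls; mkdir -p pics
cat > h.py <<'E'
import numpy as np, cv2
from bench import ctrl, camera, job_done, models
def cam(n):
    s=ctrl.observe(); c=camera(n)
    if 'extrinsics' in c: T=np.array(c['extrinsics'])
    else:
        W=np.eye(4);W[:3,:3]=s['eef_rot'];W[:3,3]=s['eef_pos'];T=W@np.array(c['mount'])
    f=192/np.tan(np.radians(c['vfov'])/2)
    return c['color'],T,f,c['cx'],c['cy']
def ray(v,px,z):
    _,T,f,cx,cy=v
    d=T[:3,:3]@np.array([(px[0]-cx)/f,(px[1]-cy)/f,1]); o=T[:3,3]
    return o+d*(z-o[2])/d[2]
def proj(v,p):
    _,T,f,cx,cy=v
    q=T[:3,:3].T@(np.array(p)-T[:3,3]); return q[0]/q[2]*f+cx,q[1]/q[2]*f+cy
E
python3 - <<'E'
from h import *
s=ctrl.observe();print(s['t'],s['eef_pos'],s['eef_rot'])
ims=[]
for n in ['top','scene']:
    v=cam(n);ims.append(v[0]);print(n,v[1][:3,3].round(3))
    for l in ['entry_bar','leaf_spring','head_stop','carrier','finger_rest','start_button_top','reader','orange_jar','black_vial','blue_vial']:
        print(l,[(np.round(d['location'],3).tolist(),round(d['confidence'],2)) for d in models.landmark_of(n,l)][:3])
cv2.imwrite('pics/t.png',ims[0]);cv2.imwrite('pics/s.png',ims[1])
E
```

```text
pics
0.0 [0.27542474 0.61548875 0.23743405] [[-9.12762549e-01  4.08489478e-01 -9.35671013e-04]
 [ 4.08490545e-01  9.12760485e-01 -1.94215235e-03]
 [ 6.06947291e-05 -2.15493669e-03 -9.99997676e-01]]
top [0.404 0.006 1.005]
entry_bar [([0.56, 0.04, 0.044], 0.62)]
leaf_spring [([0.558, 0.006, 0.032], 0.66), ([0.662, 0.153, 0.002], 0.24)]
head_stop []
carrier [([0.694, 0.284, -0.003], 0.82), ([0.351, 0.061, 0.002], 0.78), ([0.559, 0.114, 0.032], 0.58)]
finger_rest [([0.734, 0.286, 0.017], 0.82), ([0.559, 0.159, 0.046], 0.64)]
start_button_top [([0.558, -0.1, 0.103], 0.53)]
reader [([0.564, 0.042, 0.003], 0.72), ([0.679, 0.089, 0.002], 0.21)]
orange_jar [([0.678, 0.089, 0.002], 0.65)]
black_vial [([0.661, 0.151, 0.002], 0.66), ([0.561, -0.02, 0.042], 0.19)]
blue_vial [([0.466, 0.046, -0.002], 0.62)]
scene [0.989 0.742 0.631]
entry_bar [([0.563, 0.04, 0.044], 0.62)]
leaf_spring [([0.56, 0.006, 0.037], 0.84)]
head_stop [([0.564, -0.021, 0.04], 0.83)]
carrier [([0.346, 0.061, -0.001], 0.76), ([0.558, 0.116, 0.034], 0.7), ([0.695, 0.281, 0.001], 0.7)]
finger_rest [([0.326, 0.023, 0.014], 0.85), ([0.735, 0.28, 0.014], 0.81), ([0.566, 0.157, 0.044], 0.62)]
start_button_top [([0.557, -0.101, 0.109], 0.43)]
reader [([0.558, 0.039, -0.001], 0.95), ([0.56, 0.005, 0.034], 0.32), ([0.656, 0.145, -0.002], 0.16)]
orange_jar [([0.683, 0.082, 0.002], 0.7)]
black_vial [([0.682, 0.082, 0.003], 0.47)]
blue_vial [([0.501, 0.415, -0.001], 0.74), ([0.472, 0.044, 0.004], 0.39)]
```

View pics/t.png

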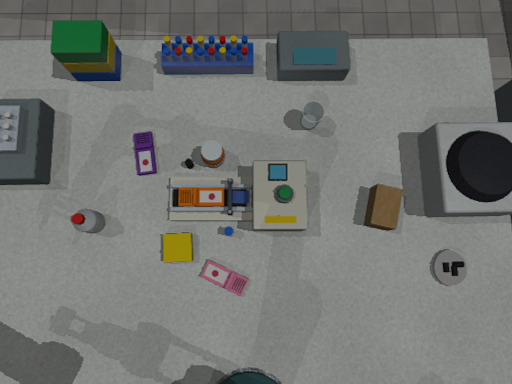

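View pics/s.png

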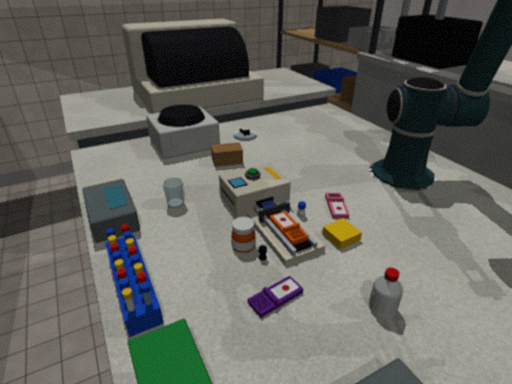

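The candidates in the top picture are orange in the reader track at (200,197), purple at (145,153) and pink at (224,277). I choose the orange one, about (0.56, 0.115). Loading runs roughly along -y. First I turn the tool and close the fingers, then move above the rest and check it close up.

```bash
python3 -m pendant '[{"turn":[0,0,10],"translation":[0,0,0],"hand":0},{"turn":[0,0,10],"translation":[0,0,0],"hand":0},{"turn":[0,0,10],"translation":[0,0,0],"hand":0},{"turn":[0,0,10],"translation":[0,0,0],"hand":0},{"turn":[0,0,10],"translation":[0,0,0],"hand":0}]' 30
python3 -m pendant '[{"turn":[0,0,8.5],"translation":[0,0,0],"hand":0},{"turn":[0,0,8.4],"translation":[0,0,0],"hand":0},{"turn":[0,0,0],"translation":[-40,25,0],"hand":0},{"turn":[0,0,0],"translation":[-40,25,0],"hand":0},{"turn":[0,0,0],"translation":[-40,25,0],"hand":0}]'
python3 -m pendant '[{"turn":[0,0,0],"translation":[-45,30,0],"hand":0},{"turn":[0,0,0],"translation":[-45,30,0],"hand":0},{"turn":[0,0,0],"translation":[-45,30,0],"hand":0},{"turn":[0,0,0],"translation":[-45,30,0],"hand":0},{"turn":[0,0,0],"translation":[-45,30,0],"hand":0}]'
```

```text
t: 1.72
eef_pos: [0.2757, 0.6161, 0.2387]
eef_rot: [[-0.268, 0.963, 0.0], [0.963, 0.268, 0.0], [-0.0, 0.0, -1.0]]
contact_force: [0.1, -0.2, 0.3]
gripper_width: 0.0399
grasp_force: 0.0
t: 2.35
eef_pos: [0.3491, 0.4937, 0.2388]
eef_rot: [[0.017, 1.0, 0.0], [1.0, -0.017, 0.0], [0.0, 0.0, -1.0]]
contact_force: [0.6, -0.2, -0.0]
gripper_width: 0.0004
grasp_force: 0.0
t: 2.98
eef_pos: [0.4954, 0.2657, 0.239]
eef_rot: [[0.018, 1.0, 0.001], [1.0, -0.018, 0.0], [0.0, 0.001, -1.0]]
contact_force: [-0.1, 0.1, -0.8]
gripper_width: 0.0002
grasp_force: 0.0
```

```bash
python3 -m pendant '[{"turn":[0,0,0],"translation":[-45,30,0],"hand":0},{"turn":[0,0,0],"translation":[-45,36,0],"hand":0},{"turn":[0,0,0],"translation":[-15,0,50],"hand":0},{"turn":[0,0,0],"translation":[0,0,0],"hand":0}]'
cat > m.py <<'E'
from h import *
import sys
A={n:[] for n in ['entry_bar','leaf_spring','head_stop','carrier','finger_rest','start_button_top']}
for n in ['wrist','top','scene']:
    v=cam(n)
    if n=='wrist': cv2.imwrite('pics/%s.png'%sys.argv[1],v[0])
    for l in A:
        for d in models.landmark_of(n,l):
            p=np.array(d['location'])
            if abs(p[0]-.56)<.03 and -.15<p[1]<.2: A[l].append(p); print(n,l,p.round(4),round(d['confidence'],2)); break
E
python3 m.py w1
```

```text
t: 3.48
eef_pos: [0.5557, 0.159, 0.1845]
eef_rot: [[0.02, 1.0, -0.009], [1.0, -0.02, -0.002], [-0.002, -0.009, -1.0]]
contact_force: [0.0, -0.3, 0.9]
gripper_width: 0.0002
grasp_force: 0.0
wrist head_stop [ 0.5593 -0.021   0.0421] 0.84
wrist carrier [0.561  0.115  0.0297] 0.64
wrist finger_rest [0.5663 0.1552 0.0497] 0.67
top entry_bar [0.5586 0.0401 0.0406] 0.69
top leaf_spring [0.5615 0.0042 0.034 ] 0.57
top head_stop [ 0.5618 -0.0198  0.0427] 0.93
top carrier [0.5622 0.0429 0.0028] 0.73
top finger_rest [0.5623 0.159  0.0441] 0.82
top start_button_top [ 0.5584 -0.0978  0.1061] 0.56
scene entry_bar [0.5663 0.0394 0.0414] 0.63
scene leaf_spring [0.559  0.0038 0.0356] 0.96
scene head_stop [ 0.5644 -0.0185  0.0381] 0.55
scene carrier [0.5586 0.1156 0.0357] 0.65
scene finger_rest [0.5662 0.155  0.0471] 0.57
scene start_button_top [0.5639 0.1559 0.045 ] 0.75
```

View pics/w1.png

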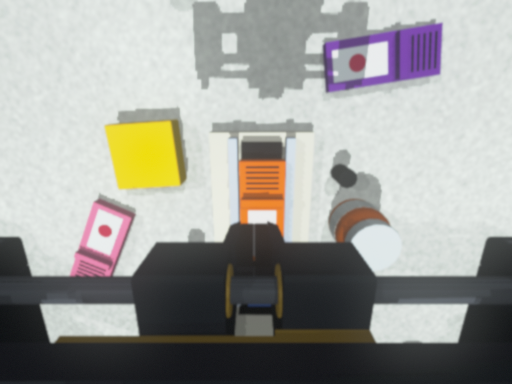

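The wrist view shows the orange carrier in its track, with the rest's grip lines at about (262,178), the rear edge at row ~161 and the rib at ~197. The purple and pink look-alikes lie off to the sides. Now I measure the carrier and button precisely.

Run:
```python
from h import *
v=cam('wrist'); 
for p in [(240,161),(284,161),(240,190),(284,190),(262,197)]: print(p,ray(v,p,.046).round(4))
g=cv2.cvtColor(v[0],cv2.COLOR_BGR2HSV); m=cv2.inRange(g,(5,150,120),(20,255,255)); m[:,:225]=0;m[:,300:]=0;m[225:]=0
for r in range(158,222,6):
    c=np.where(m[r])[0]
    if len(c): a,b=ray(v,(c[0],r),.046),ray(v,(c[-1]+1,r),.046); print(r,c[0],c[-1],((a+b)/2).round(4),np.linalg.norm(a-b).round(4))
t=cam('top'); g=cv2.cvtColor(t[0],cv2.COLOR_BGR2HSV); m=cv2.inRange(g,(60,90,40),(90,255,255)); m[:170]=0;m[215:]=0;m[:,:265]=0;m[:,310:]=0
y,x=np.where(m); print(len(x),x.mean(),y.mean(),ray(t,(x.mean(),y.mean()),.103))
w=cv2.resize(t[0][140:245,155:320],None,fx=4.8,fy=4.8,interpolation=cv2.INTER_CUBIC);cv2.imwrite('pics/crop.png',w)
```

```text
(240, 161) [0.5462 0.1797 0.046 ]
(284, 161) [0.594  0.1789 0.046 ]
(240, 190) [0.5451 0.1468 0.046 ]
(284, 190) [0.5945 0.1459 0.046 ]
(262, 197) [0.5697 0.1381 0.046 ]
164 236 279 [0.5657 0.1761 0.046 ] 0.0479
170 236 279 [0.5656 0.1694 0.046 ] 0.0482
176 236 279 [0.5655 0.1626 0.046 ] 0.0486
182 236 279 [0.5654 0.1557 0.046 ] 0.0489
188 236 279 [0.5653 0.1488 0.046 ] 0.0492
194 236 279 [0.5653 0.1417 0.046 ] 0.0496
200 237 278 [0.5652 0.1345 0.046 ] 0.0476
206 237 278 [0.5651 0.1273 0.046 ] 0.048
212 237 278 [0.565  0.1199 0.046 ] 0.0483
218 237 278 [0.5649 0.1125 0.046 ] 0.0486
125 284.296 192.712 [ 0.55892114 -0.09844024  0.103     ]
```

View pics/crop.png

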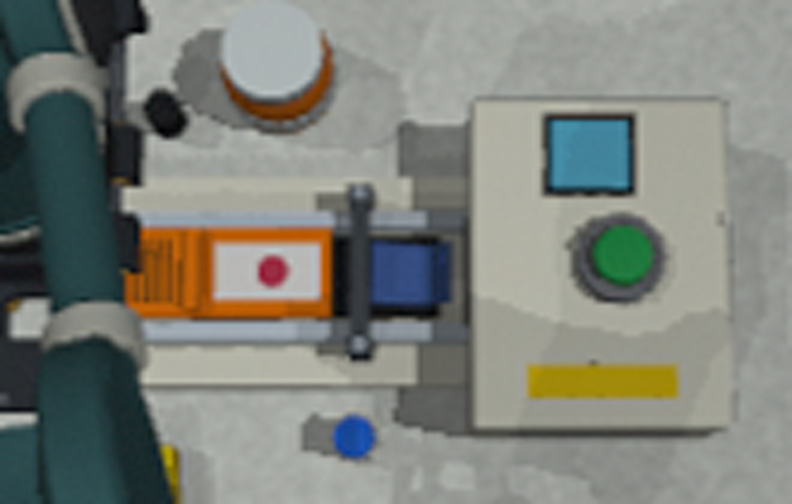

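The crop confirms it: orange carrier in the reader, bar at (360,270), button at (622,255). Going down to just above the rest, aiming at x 0.564, y 0.153.

```bash
python3 -m pendant '[{"turn":[0,0,0],"translation":[-3,3,40],"hand":0},{"turn":[0,0,0],"translation":[-2,3,40],"hand":0},{"turn":[0,0,0],"translation":[0,0,40],"hand":0},{"turn":[0,0,0],"translation":[0,0,0],"hand":0},{"turn":[0,0,0],"translation":[0,0,0],"hand":0}]'; python3 m.py w2
```

```text
t: 5.25
eef_pos: [0.5656, 0.1562, 0.0699]
eef_rot: [[0.018, 1.0, 0.001], [1.0, -0.018, 0.0], [0.0, 0.001, -1.0]]
contact_force: [0.7, 0.3, 0.6]
gripper_width: 0.0006
grasp_force: 0.0
wrist finger_rest [0.5642 0.1526 0.0436] 0.65
top entry_bar [0.5571 0.0412 0.0416] 0.9
top leaf_spring [0.5604 0.0054 0.0319] 0.78
top head_stop [ 0.5601 -0.0205  0.0398] 0.6
top carrier [0.561  0.1185 0.035 ] 0.94
top finger_rest [0.5616 0.1553 0.0459] 0.81
top start_button_top [ 0.558  -0.0992  0.1084] 0.55
scene entry_bar [0.5616 0.0423 0.0411] 0.83
scene leaf_spring [0.5611 0.0043 0.0348] 0.88
scene head_stop [ 0.5603 -0.0188  0.0372] 0.97
scene carrier [0.5578 0.1162 0.0323] 0.65
scene finger_rest [0.5641 0.1569 0.0457] 0.84
scene start_button_top [0.5589 0.0058 0.0329] 0.64
```

View pics/w2.png

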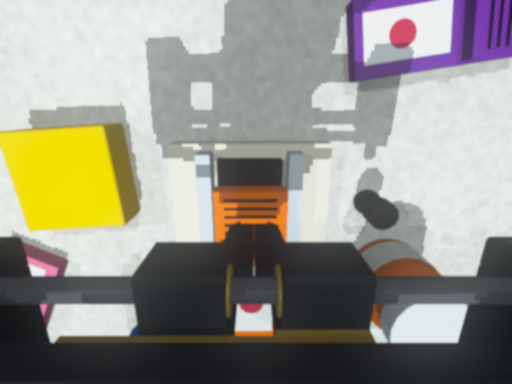

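The tip (253,240) is centred on the carrier, behind the rib and ahead of the rear edge (row 187). Pressing down.

```bash
python3 -m pendant '[{"turn":[0,0,0],"translation":[0,-1.5,14],"hand":0},{"turn":[0,0,0],"translation":[0,0,8],"hand":0},{"turn":[0,0,0],"translation":[0,0,4],"hand":0},{"turn":[0,0,0],"translation":[0,0,4],"hand":0},{"turn":[0,0,0],"translation":[0,0,0],"hand":0}]'
```

```text
t: 6.92
eef_pos: [0.5634, 0.156, 0.0396]
eef_rot: [[0.018, 1.0, -0.0], [1.0, -0.018, -0.0], [-0.0, -0.0, -1.0]]
contact_force: [-3.6, -0.4, 11.2]
gripper_width: 0.0003
grasp_force: 5.6
```

```bash
python3 -m pendant '[{"turn":[0,0,0],"translation":[0,0,2.5],"hand":0},{"turn":[0,0,0],"translation":[-5,0,1],"hand":0},{"turn":[0,0,0],"translation":[-7,0,0],"hand":0},{"turn":[0,0,0],"translation":[-7,0,0],"hand":0},{"turn":[0,0,0],"translation":[0,0,0],"hand":0}]'
```

```text
t: 7.55
eef_pos: [0.5642, 0.138, 0.0374]
eef_rot: [[0.018, 1.0, 0.002], [1.0, -0.018, 0.002], [0.002, 0.002, -1.0]]
contact_force: [-2.6, 2.2, 13.5]
gripper_width: 0.0004
grasp_force: 6.7
```

```bash
python3 -m pendant '[{"turn":[0,0,0],"translation":[-7,0,1],"hand":0},{"turn":[0,0,0],"translation":[-7,0,0],"hand":0},{"turn":[0,0,0],"translation":[-7,0,0],"hand":0},{"turn":[0,0,0],"translation":[-7,0,0],"hand":0},{"turn":[0,0,0],"translation":[0,0,0],"hand":0}]'
python3 m.py w3 | grep -E "carrier|rest"
```

```text
t: 8.18
eef_pos: [0.5641, 0.1104, 0.0373]
eef_rot: [[0.019, 1.0, 0.003], [1.0, -0.019, 0.003], [0.003, 0.003, -1.0]]
contact_force: [-5.4, 4.0, 18.0]
gripper_width: 0.0007
grasp_force: 9.0
wrist finger_rest [0.5636 0.1119 0.0384] 0.77
top carrier [0.5603 0.073  0.0249] 0.57
top finger_rest [ 0.5593 -0.0202  0.0395] 0.58
scene carrier [ 0.5645 -0.0197  0.0336] 0.66
scene finger_rest [0.5671 0.1144 0.0359] 0.66
```

The carrier is at about -32 mm and pressed (18 N), its nose already under the bar. Continuing home, with a small side correction.

```bash
python3 -m pendant '[{"turn":[0,0,0],"translation":[-6,-1.5,0],"hand":0},{"turn":[0,0,0],"translation":[-6,0,0],"hand":0},{"turn":[0,0,0],"translation":[-6,0,0],"hand":0},{"turn":[0,0,0],"translation":[-6,0,0],"hand":0},{"turn":[0,0,0],"translation":[0,0,0],"hand":0}]'
python3 m.py w4 | grep -E "carrier|rest"
```

```text
t: 9.85
eef_pos: [0.5637, 0.0864, 0.0374]
eef_rot: [[0.018, 1.0, 0.006], [1.0, -0.018, 0.002], [0.003, 0.006, -1.0]]
contact_force: [-0.9, 3.5, 14.0]
gripper_width: 0.0007
grasp_force: 8.3
wrist finger_rest [0.5605 0.0941 0.0359] 0.65
top carrier [0.5616 0.0566 0.0235] 0.57
scene carrier [0.5573 0.0556 0.0253] 0.61
scene finger_rest [0.5652 0.0958 0.0361] 0.61
```

```bash
python3 -m pendant '[{"turn":[0,0,0],"translation":[-5,0,0.5],"hand":0},{"turn":[0,0,0],"translation":[-5,0,0],"hand":0},{"turn":[0,0,0],"translation":[-5,0,0],"hand":0},{"turn":[0,0,0],"translation":[-2,0,0],"hand":0},{"turn":[0,0,0],"translation":[0,0,0],"hand":0}]'
```

```text
t: 11.52
eef_pos: [0.5635, 0.071, 0.0374]
eef_rot: [[0.019, 1.0, 0.006], [1.0, -0.019, 0.005], [0.005, 0.006, -1.0]]
contact_force: [-2.0, 10.1, 17.8]
gripper_width: 0.0003
grasp_force: 10.9
```

```bash
python3 -m pendant '[{"turn":[0,0,0],"translation":[-3,0,0],"hand":0},{"turn":[0,0,0],"translation":[-3,0,0],"hand":0},{"turn":[0,0,0],"translation":[0,0,0],"hand":0}]'
python3 m.py w5 | grep -E "carrier|rest|bar|stop"
```

```text
t: 11.9
eef_pos: [0.5635, 0.0706, 0.0374]
eef_rot: [[0.022, 1.0, 0.007], [1.0, -0.022, 0.014], [0.014, 0.007, -1.0]]
contact_force: [-2.6, 31.7, 15.3]
gripper_width: 0.0003
grasp_force: 20.4
wrist finger_rest [0.5625 0.0784 0.0361] 0.75
top entry_bar [0.5582 0.0433 0.0425] 0.64
top head_stop [ 0.5657 -0.0178  0.0398] 0.67
top carrier [0.5601 0.0368 0.0228] 0.65
scene entry_bar [0.561  0.0423 0.0416] 0.83
scene head_stop [ 0.5604 -0.0197  0.0351] 0.61
scene carrier [0.5563 0.0392 0.0253] 0.53
scene finger_rest [0.5677 0.0782 0.035 ] 0.77
```

A hard stop at 32 N, with the finger exactly where home puts it (y 0.0706). Easing the push, lifting and checking.

```bash
python3 -m pendant '[{"turn":[0,0,0],"translation":[5,0,0],"hand":0},{"turn":[0,0,0],"translation":[0,0,-5],"hand":0},{"turn":[0,0,0],"translation":[0,0,-8],"hand":0},{"turn":[0,0,0],"translation":[0,0,-40],"hand":0},{"turn":[0,0,0],"translation":[0,0,-50],"hand":0}]'
python3 -m pendant '[{"turn":[0,0,0],"translation":[-20,0,-20],"hand":0},{"turn":[0,0,0],"translation":[-50,0,0],"hand":0},{"turn":[0,0,0],"translation":[-50,0,0],"hand":0},{"turn":[0,0,0],"translation":[-45,0,0],"hand":0},{"turn":[0,0,0],"translation":[0,0,0],"hand":0}]'
python3 m.py w6
python3 - <<'E'
from h import *
s=ctrl.observe();print(s['eef_pos'])
v=cam('scene');cv2.imwrite('pics/s2.png',cv2.resize(v[0][160:280,200:360],None,fx=4,fy=4,interpolation=cv2.INTER_CUBIC))
v=cam('wrist');w=v[0]
cv2.imwrite('pics/both.png',w)
E
```

```text
t: 13.58
eef_pos: [0.5584, 0.0672, 0.1355]
eef_rot: [[0.017, 1.0, -0.005], [1.0, -0.017, -0.0], [-0.0, -0.005, -1.0]]
contact_force: [0.8, 0.4, 0.4]
gripper_width: 0.0006
grasp_force: 0.0
t: 14.2
eef_pos: [0.556, -0.1016, 0.1553]
eef_rot: [[0.022, 1.0, -0.002], [1.0, -0.022, -0.0], [-0.001, -0.002, -1.0]]
contact_force: [-0.3, 0.2, -1.0]
gripper_width: 0.0007
grasp_force: 0.0
wrist entry_bar [0.5597 0.0415 0.0383] 0.84
wrist leaf_spring [0.5604 0.0047 0.0344] 0.75
wrist head_stop [ 0.5601 -0.019   0.041 ] 0.56
wrist start_button_top [ 0.5565 -0.0973  0.101 ] 0.93
top entry_bar [0.5575 0.0406 0.0405] 0.79
top head_stop [ 0.561  -0.018   0.0402] 0.69
top carrier [0.5619 0.0396 0.0286] 0.68
top finger_rest [0.5571 0.0811 0.0409] 0.66
scene head_stop [ 0.5618 -0.0182  0.0385] 0.84
scene carrier [0.559  0.0409 0.0309] 0.75
scene finger_rest [ 0.5587 -0.1019  0.1117] 0.71
scene start_button_top [ 0.5546 -0.1011  0.1061] 0.48
[ 0.55718751 -0.0980173   0.15673561]
```

View pics/s2.png

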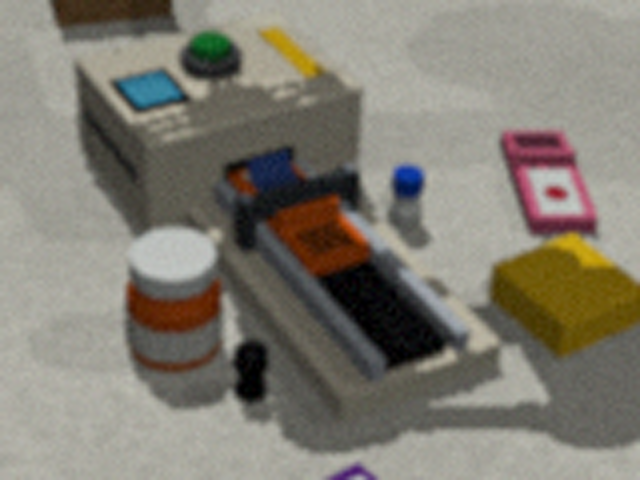

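View pics/both.png

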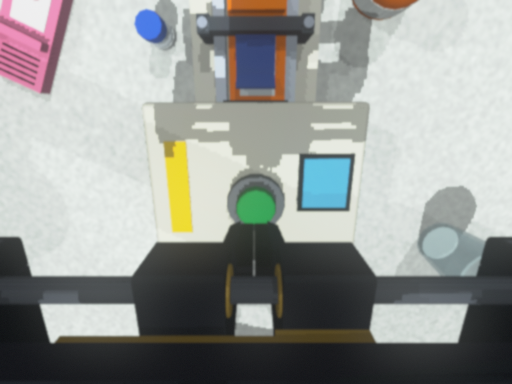

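The carrier sits under the bar with its nose at the head face (row ~100). The tip is over the green button (256,205) and the bystanders are in place. Pressing the button.

```bash
python3 -m pendant '[{"turn":[0,0,0],"translation":[1,1,30],"hand":0},{"turn":[0,0,0],"translation":[0,0,16],"hand":0},{"turn":[0,0,0],"translation":[0,0,5],"hand":0},{"turn":[0,0,0],"translation":[0,0,5],"hand":0},{"turn":[0,0,0],"translation":[0,0,0],"hand":0}]'
```

```text
t: 15.98
eef_pos: [0.5582, -0.097, 0.1018]
eef_rot: [[0.018, 1.0, -0.0], [1.0, -0.018, 0.0], [0.0, -0.0, -1.0]]
contact_force: [-3.2, 1.1, 4.7]
gripper_width: 0.0004
grasp_force: 2.3
```

```bash
python3 -m pendant '[{"turn":[0,0,0],"translation":[0,0,2],"hand":0},{"turn":[0,0,0],"translation":[0,0,1],"hand":0},{"turn":[0,0,0],"translation":[0,0,0],"hand":0}]'
python3 -m pendant '[{"turn":[0,0,0],"translation":[0,0,-10],"hand":0},{"turn":[0,0,0],"translation":[0,0,-40],"hand":0},{"turn":[0,0,0],"translation":[0,0,-50],"hand":0},{"turn":[0,0,0],"translation":[0,0,0],"hand":0},{"turn":[0,0,0],"translation":[0,0,0],"hand":0}]'
python3 m.py w7
```

```text
t: 16.35
eef_pos: [0.5585, -0.097, 0.1012]
eef_rot: [[0.018, 1.0, 0.0], [1.0, -0.018, -0.0], [-0.0, 0.0, -1.0]]
contact_force: [-9.8, 1.7, 18.0]
gripper_width: 0.0004
grasp_force: 8.9
t: 16.98
eef_pos: [0.5584, -0.097, 0.1979]
eef_rot: [[0.018, 1.0, 0.001], [1.0, -0.018, -0.0], [-0.0, 0.001, -1.0]]
contact_force: [-0.2, 0.3, 0.8]
gripper_width: 0.0006
grasp_force: 0.0
wrist entry_bar [0.5581 0.0415 0.0361] 0.56
wrist leaf_spring [0.5618 0.0015 0.0302] 0.6
wrist head_stop [ 0.5577 -0.0212  0.0419] 0.76
wrist carrier [0.5641 0.0407 0.0257] 0.72
wrist start_button_top [ 0.5593 -0.0992  0.1027] 0.96
top entry_bar [0.5594 0.0402 0.0394] 0.9
top leaf_spring [0.5592 0.0036 0.0318] 0.7
top head_stop [ 0.5604 -0.0173  0.0407] 0.56
top carrier [0.5579 0.0386 0.0286] 0.83
top finger_rest [0.5601 0.0813 0.0422] 0.97
scene entry_bar [0.5646 0.0426 0.0402] 0.82
scene leaf_spring [0.5579 0.0053 0.0353] 0.69
scene head_stop [ 0.5624 -0.0199  0.0367] 0.79
scene carrier [0.5582 0.0387 0.0289] 0.64
scene finger_rest [0.5626 0.0823 0.0419] 0.64
```

View pics/w7.png

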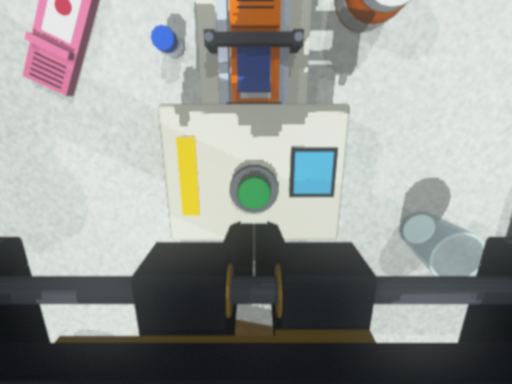

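The button was pressed to its stop (18 N at z 0.101) and is back up at (254,192). The carrier is still at the head (nose at row ~100).

```bash
python3 -c "
from bench import job_done
print(job_done())"
```

```text
the job is handed in; nothing more can be done
None
```

I pushed the carrier home against the head, pressed the start button to its stop and let it come back up, then handed the job in at about 17 s; the bystanders in view stood where they were, and no verdict came back.

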